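# Unlatch the tub sealing press and hold it open

## Task

A yoghurt pot sits under the closed arm of the small white tub sealing press. Pull the red latch tab on the front end of the arm sideways to the left (seen from the front of the press, where the robot stands) against its spring, then lift the arm off its stud until it is about 30 degrees open or more, and finish still holding it up there with the gripper, so that somebody can take the pot out. Leave the pot in its seat and do not disturb the other things on the worktop.

Things in the scene. Friction and masses are not known exactly. Their poses are not given: they have to be found in the camera images.
- press: White tub sealing press, fixed; base 250 x 110 mm, 16 mm high. Origin: base centre at worktop height; x from its front (latch) to its rear hinge, y to its left seen from the front. A grey arm (beam 26 mm wide, top at 112 mm) with a sealing disc 2 mm over the pot ends in a front coupler, 52 x 48 mm, over a steel stud at x = -85 mm: round head 26 mm wide, flat below, 80 to 92 mm high.
- latch_tab (a point): Red upright tab of the sliding latch on top of the coupler; 28 mm along the press's x, 12 mm thick along its y, standing free from 117 to 160 mm above the worktop with the arm down. The point: tab's middle line, 15 mm below its top, 85 mm in front of the press's origin. Axes those of the arm; y is the direction of pulling. It moves with the arm, so the arm can be lifted by the tab.
- hinge_line (a point): Middle of the arm's hinge pin, 105 mm above the worktop and 105 mm behind the press's origin. The hinge line runs along the press's y. The latch_tab point lies 190 mm in front of it and 40 mm above it with the arm down.
- latch (a joint): Slide of the latch along the press's +y (left seen from the front), m: 0 = home, bolt under the stud's head, arm locked down; the arm is free from about 0.009; end stop 0.016. A spring pushes it home with about 6 N at 0, 11 N at the stop. With the arm about 0.12 rad up the bolt is above the head and the latch may go home.
- press_arm (a joint): Opening angle of the arm, rad: 0 = closed, grows as the front end goes up, stop at 1.0. No spring and hardly any friction: the arm (about 0.5 kg, 3 to 4 N at the tab) falls shut when let go.
- yoghurt_pot: White yoghurt pot with fruit picture, 72 mm wide and 71 mm high, loose in a low metal ring (12 mm high) on the press's base, under the sealing disc. Origin: centre of its underside.
- lemon: Loose lemon, 83 x 58 x 58 mm, bystander. Origin: under its middle.
- tumbler: Loose blue tumbler, 81 mm wide, 114 mm high, bystander. Origin: centre of its underside.
- dial_timer: Loose kitchen timer with red top, 67 mm wide, 47 mm high, bystander. Origin: centre of its underside.

How it is judged:
By the outcome, as a careful person would: the job done as asked, in the order asked, and still so for the second after the job is handed in, while the arm keeps its last pose, push and grip.
It also fails if it takes over 35 s, if anything falls off the work surface, if the arm or the gripper's body presses on something with over 40 N, if the wrist force passes 120 N, or if a joint passes its speed limit or range.

## Robot

A 6-joint arm with a two-finger parallel gripper is mounted at the origin on a cart in front of the work surface, level with it; the furniture and walls round the work are solid. World frame = base frame: x ahead of the robot, y to its left, z up, the work surface at z = 0. Lengths are in m, angles in rad, forces in N, time in s.
With the tool pointing down it reaches from about 0.35 to 0.95 m from the base axis. Payload 17.4 kg.
Tool frame: the origin (TCP) lies on the centre line of the jaws, within the pads' length; the fingertips stand 19 mm ahead of it and the grasp point (between the pads) is the TCP (tcp_to_tips is the distance from the TCP to the fingertips, in m); z points along the fingers, y is the line along which they close (so a half turn about z gives the same grasp; the last joint's range is limited). The gripper opens to 93 mm and grips with 3 to 60 N. Pads are 15 mm wide; open, the fingers measure 128 mm over their backs; the gripper's body (75 mm by 188 mm) begins 65 mm behind the grasp point.
Start: joints at [1.207, 0.116, 1.442, -0, 1.584, -0.038], TCP at [0.216, 0.639, 0.209] pointing down, gripper open.
Joint ranges: [-2.83, 2.83], [-0.83, 2.19], [0.07, 2.5], [-1.14, 4.28], [0.01, 3], [-2.97, 2.97]. Speed limits (rad/s): [1.89, 1.89, 2.22, 3.14, 3.14, 3.14].

## Interface

Orientations are given as a unit quaternion [w, x, y, z].
In Python, from workcell import get_obs, read_camera, close_job, tcp_to_tips gives the robot as it stands.
- The arm moves only by the shell command python3 -m crank 'ROWS' [OPENING] [FORCE]. ROWS is JSON, a list that holds one entry, the list of rows, each a list of 4 numbers: the shift along the tool's x, y, z each as a share of 0.5 m, from -1 to 1, then the turn about the tool's z as a share of 45 degrees, from -1 to 1. In form: [[[tx, ty, tz, spin], ...]]. A call has 1 to 5 rows; each row shifts and turns the commanded pose from where the row before left it, along the tool's axes as they then stand; what a row does not reach is not made up. A row lasts 1/12 s, in which the tool goes at most 41.7 mm and 7.16 degrees, less where a joint would pass 70% of its speed; a pose out of reach is approached as far as the arm can. A call with a number of a shift or a turn outside -1 to 1 is refused whole. A call with a gripper value outside its range is refused whole. OPENING is the opening, from 0 (shut) to 1 (fully open), set as the call begins (- or left out, the last holds). The fingers move at their own pace and stop on an object; FORCE is the grip in N (left out, the last holds). Time passes only in rows, so rows that do not move let the fingers close. It gives the time, the measured TCP pose, the force, the opening and the grip force at its end, in the units of the state.
- get_obs(): the state, without advancing time (a new reading comes with each control period).
- read_camera(name): name is "scene" or "side" or "wrist"; returns a dict with "pixels" (420x560x3 uint8, red, green, blue), "mtx" (3x3 intrinsics, pixels), "distortion" ([k1, k2, p1, p2, k3] as OpenCV has them; the pictures are not rectified), "camera_from_world" (4x4, takes a point from world to camera coordinates). Camera axes: x right, y up, looking along -z (the intrinsics and any distortion apply to the point x, -y, -z); pixel columns grow to the right and rows downward; lengths in m; the calibration is good to about 2 mm. A picture is of the moment at which its call begins. There is no depth.
- close_job(): hands the job in; it is judged then, once.
The state is a dict: "t": time; "joint_pos": joint angles; "dq": joint speeds; "joint_torque": joint torques, N m; "position": TCP position; "tool_rot": TCP orientation; "contact_force": force on the tool from outside, world axes, zero at the start; "wrist_torque": the same for the moment, N m; "width": finger opening in m; "gripper_force": force on a finger pad.
Only numpy, scipy, OpenCV 4.12 (cv2) and the standard library are available. Lean on these libraries where they do the work, as an engineer would, in place of code of your own. Each camera call takes 0.05 s, during which the arm holds its last target. There are 200 camera calls.

## Working session

There is one attempt and no reset: what is moved stays moved. The work goes in short steps, Python scripts to look and compute and a shell command to move; the robot and the scene stay as the last step left them, time stands still between calls to the robot, and variables do not carry over. Pictures are saved under pics/ and viewed, at most 10 in all, crops included, and the job is handed in when it is done.

```bash
ls; mkdir -p pics; python3 - <<'E'
from workcell import *
import cv2,numpy as np
print(get_obs(),tcp_to_tips)
a=[read_camera(n) for n in("scene","side")]
for n,c in zip(("scene","side"),a):
    np.savez(f"pics/{n}0.npz",**{k:np.array(v) for k,v in c.items()})
    cv2.imwrite(f"pics/{n}0.png",c["pixels"][...,::-1])
E
```

```text
pics
{'t': 0.0, 'joint_pos': array([ 1.20718499e+00,  1.16512253e-01,  1.44224183e+00,  2.02212573e-05,
        1.58398928e+00, -3.77865182e-02]), 'dq': array([-0.00193508, -0.00225838, -0.00046015,  0.00037935,  0.0001209 ,
       -0.00105493]), 'joint_torque': array([-6.90046727e-04, -7.21274185e+01, -6.22590137e+01,  7.77822663e-02,
        2.38532026e-02, -2.13725366e-05]), 'position': array([0.21598309, 0.63929978, 0.20860202]), 'tool_rot': array([-1.24605699e-04,  1.62192584e-01,  9.86758955e-01, -5.61787418e-04]), 'contact_force': array([ 0.40849586, -0.47886867, -0.01001111]), 'wrist_torque': array([ 0.02126632,  0.01134897, -0.01570824]), 'gripper_force': 0.0, 'width': 0.09328482214138309} 0.019
```

View pics/scene0.png

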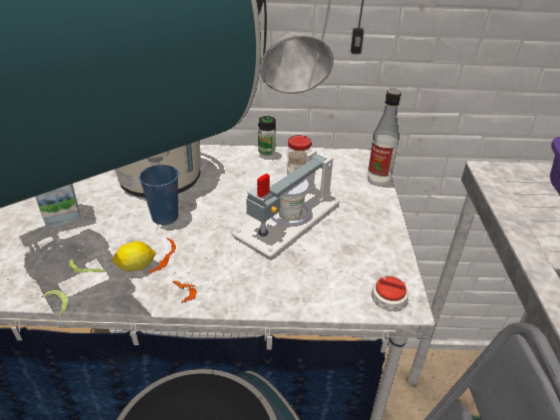

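View pics/side0.png

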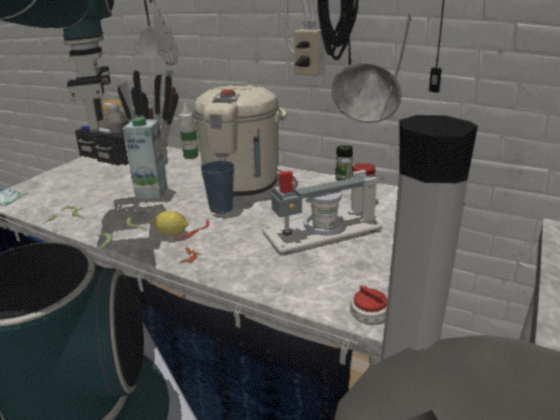

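The scene view shows the red tab near (263,185) and the base's front corners near (236,235) and (271,258). In the side view the tab is near (287,181). Next I triangulate it and get the yaw from the base.

```bash
cat > h.py <<'E'
import numpy as np,cv2
def load(n): return dict(np.load(f"pics/{n}.npz"))
def ray(c,uv):
    p=cv2.undistortPoints(np.array([[uv]],float),c["mtx"],c["distortion"])[0,0]
    M=np.linalg.inv(c["camera_from_world"]); d=M[:3,:3]@[p[0],-p[1],-1]
    return M[:3,3],d/np.linalg.norm(d)
def plane(c,uv,z):
    o,d=ray(c,uv); return o+d*(z-o[2])/d[2]
def tri(rs):
    A=sum(np.eye(3)-np.outer(d,d) for o,d in rs); b=sum((np.eye(3)-np.outer(d,d))@o for o,d in rs)
    return np.linalg.solve(A,b)
def proj(c,P):
    X=c["camera_from_world"]@np.append(P,1); X=X[:3]*[1,-1,-1]
    return cv2.projectPoints(X[None],np.zeros(3),np.zeros(3),c["mtx"],c["distortion"])[0].ravel()
def red(c,box=None):
    h=cv2.cvtColor(c["pixels"],cv2.COLOR_RGB2HSV); m=(((h[...,0]<8)|(h[...,0]>172))&(h[...,1]>150)&(h[...,2]>70)).astype(np.uint8)
    if box: 
        k=np.zeros_like(m);k[box[1]:box[3],box[0]:box[2]]=1;m&=k
    n,l,s,ce=cv2.connectedComponentsWithStats(m); i=1+np.argmax(s[1:,4]); return ce[i],s[i],l==i
E
python3 - <<'E'
from h import *
S,D=load("scene0"),load("side0")
a,sa,_=red(S,(245,165,280,205));b,sb,_=red(D,(270,160,300,195));print(a,sa,b,sb)
ra,rb=ray(S,a),ray(D,b);P=tri([ra,rb]);print("tab mid",P,proj(S,P)-a,proj(D,P)-b)
for uv in((236,233),(272,256),(340,205)):print(uv,plane(S,uv,.016))
for n,c,x,y in(("s",S,200,120),("d",D,240,130)):
    cv2.imwrite(f"pics/crop_{n}.png",cv2.resize(c["pixels"][y:y+150,x:x+160,::-1],None,fx=4,fy=4,interpolation=2))
i=np.hstack([cv2.imread("pics/crop_s.png"),cv2.imread("pics/crop_d.png")]);cv2.imwrite("pics/crop.png",cv2.resize(i,(800,375)))
E
```

```text
[263.01369863 185.08675799] [258 174  11  23 219] [285.54028436 181.20379147] [280 172  12  20 211]
tab mid [0.50280314 0.24217355 0.13742282] [ 0.02577206 -0.06948117] [-0.03683182  0.05973639]
(236, 233) [0.47136336 0.28845953 0.016     ]
(272, 256) [0.4521335  0.18827301 0.016     ]
(340, 205) [0.67823214 0.14604522 0.016     ]
```

View pics/crop.png

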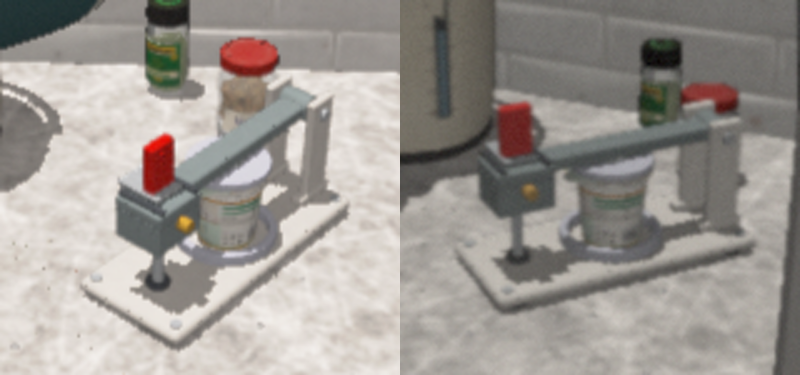

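The crop shows the tab clear of clutter and the base's edges. The yaw is about -10.7°, and the tool stays pointing down while the tab can pivot between the pads. Before moving I check the clearance to the boiler and carton, and work out the displacement in tool axes.

```bash
cat >> h.py <<'E'
from scipy.spatial.transform import Rotation as Ro
def delta(obs,target,yaw_y=None):
    q=obs["tool_rot"];R=Ro.from_quat(np.r_[q[1:],q[0]]).as_matrix()
    d=R.T@(np.asarray(target)-obs["position"]); y=np.degrees(np.arctan2(R[1,1],R[0,1]))
    print("pos",obs["position"].round(4),"tool y yaw",y.round(2),"mm",(d*1000).round(1),"share",(d/.5).round(4),"spin share",None if yaw_y is None else round((y-yaw_y)/45,3))
E
python3 - <<'E'
from h import *
from workcell import get_obs
S,D=load("scene0"),load("side0")
print("boiler front",plane(S,(150,192),0),plane(S,(203,180),0),"carton",plane(S,(60,222),0),plane(S,(78,215),0),"tumbler",plane(S,(163,220),0))
print("boiler top side cam",plane(D,(240,92),.3))
print([plane(S,u,.016) for u in((234,233.2),(271.2,257),(339.2,203))])
delta(get_obs(),[.503,.240,.235],79.3)
E
```

```text
boiler front [0.49943413 0.55726795 0.        ] [0.60768728 0.48290949 0.        ] carton [0.30886471 0.64516432 0.        ] [0.34705904 0.63144829 0.        ] tumbler [0.43594712 0.46032208 0.        ]
boiler top side cam [0.48295139 0.38821336 0.3       ]
[array([0.4685837 , 0.29160946, 0.016     ]), array([0.44882805, 0.18810355, 0.016     ]), array([0.68412044, 0.15082459, 0.016     ])]
pos [0.216  0.6393 0.2087] tool y yaw 71.33 mm [-399.7 -286.5  -26. ] share [-0.7994 -0.5729 -0.0521] spin share -0.177
```

```bash
python3 -m crank '[[[-0.03,-0.07,-0.01,0],[-0.03,-0.07,-0.01,0],[-0.03,-0.07,-0.01,0],[-0.06,-0.035,-0.01,0],[-0.06,-0.035,-0.01,0]]]' 1 40
python3 -m crank '[[[-0.07,-0.035,0,0],[-0.07,-0.035,0,0],[-0.07,-0.035,0,0],[-0.07,-0.035,0,0],[-0.07,-0.035,0,0]]]'
python3 - <<'E'
from h import *
from workcell import get_obs
delta(get_obs(),[.503,.240,.235],80)
E
```

```text
t: 0.52
position: [0.2704, 0.4717, 0.2346]
tool_rot: [0.0, 0.161, 0.987, 0.0]
contact_force: [0.6, -0.8, -0.3]
width: 0.093
gripper_force: 0.0
t: 0.93
position: [0.4094, 0.3327, 0.2343]
tool_rot: [0.0, 0.162, 0.987, 0.0]
contact_force: [-0.3, 0.4, 0.2]
width: 0.0931
gripper_force: 0.0
pos [0.4094 0.3327 0.2343] tool y yaw 71.34 mm [-118.3  -57.8   -0.7] share [-0.2367 -0.1157 -0.0014] spin share -0.192
```

```bash
python3 -m crank '[[[-0.07,-0.035,0,0],[-0.07,-0.035,0,0],[-0.06,-0.03,0,0],[0,0,0,-0.096],[0,0,0,-0.096]]]'
python3 -m crank '[[[0,0,0,0],[0,0,0,0]]]'
cat > look.py <<'E'
import sys
from h import *
from workcell import *
t=sys.argv[1]
for n in("wrist","scene","side"):
    c=read_camera(n);np.savez(f"pics/{n}{t}.npz",**{k:np.array(v) for k,v in c.items()});cv2.imwrite(f"pics/{n}{t}.png",c["pixels"][...,::-1])
i=np.hstack([cv2.imread(f"pics/{n}{t}.png") for n in("wrist","scene")]);cv2.imwrite(f"pics/two{t}.png",cv2.resize(i,(800,300),interpolation=cv2.INTER_AREA))
delta(get_obs(),[.503,.240,.235],80)
E
python3 look.py 1
```

```text
t: 1.35
position: [0.4883, 0.2533, 0.2338]
tool_rot: [-0.0, 0.087, 0.996, -0.0]
contact_force: [-0.6, 0.6, 0.9]
width: 0.093
gripper_force: 0.0
t: 1.52
position: [0.4872, 0.2549, 0.2341]
tool_rot: [-0.0, 0.089, 0.996, -0.0]
contact_force: [1.4, -0.2, 0.0]
width: 0.0928
gripper_force: 0.0
pos [0.487  0.2553 0.2343] tool y yaw 79.9 mm [-18.4 -12.2  -0.7] share [-0.0369 -0.0245 -0.0014] spin share -0.002
```

View pics/two1.png

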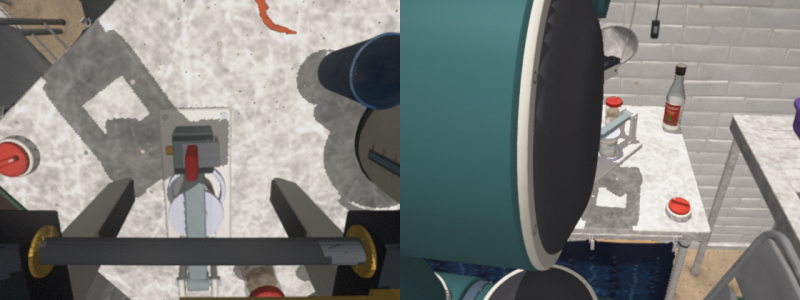

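The wrist view shows the red tab at full-resolution pixel (268,230), well aligned with the base. The base's front corners are near (227,151) and (321,151).

```bash
python3 - <<'E'
from h import *
from workcell import get_obs
W=load("wrist1");S,D=load("scene0"),load("side0");D1=load("side1")
c,s,l=red(W,(240,190,300,270));print(c,s)
for r in range(s[1],s[1]+s[3],6):
    x=np.where(l[r])[0];print(r,x.min(),x.max(),W["pixels"][r,(x.min()+x.max())//2])
P=tri([ray(W,c),ray(S,(263.01,185.09)),ray(D,(285.54,181.2))]);print(P,proj(W,P)-c,proj(S,P),proj(D,P))
print([plane(W,u,.016) for u in((227,151),(321,151),(225,350),(323,350))])
# top face edges at z=.16, bottom at .117
for r in (s[1]+2,s[1]+s[3]-3):
    x=np.where(l[r])[0]
    print(r,plane(W,(x.min(),r),.16),plane(W,(x.max()+1,r),.16))
cv2.imwrite("pics/wc.png",cv2.resize(W["pixels"][140:300,200:350,::-1],None,fx=3.7,fy=3.7,interpolation=2))
E
```

```text
[267.68197279 230.78061224] [260 204  17  49 588]
204 266 271 [96 43 38]
210 263 271 [93 41 39]
216 261 271 [89 33 38]
222 260 276 [121  42  37]
228 260 276 [122  44  40]
234 261 276 [124  44  44]
240 261 276 [123  44  43]
246 261 273 [123  45  41]
252 266 269 [113  47  47]
[0.50257366 0.23993916 0.13895134] [ 1.66660756 -3.35920397] [263.95154012 184.7857606 ] [285.96888653 180.95543015]
[array([0.45384142, 0.19953672, 0.016     ]), array([0.47129369, 0.29659589, 0.016     ]), array([0.69418176, 0.14291228, 0.016     ]), array([0.71559192, 0.2626001 , 0.016     ])]
206 [0.47914798 0.24139202 0.16      ] [0.48000487 0.24616347 0.16      ]
250 [0.51123191 0.23367769 0.16      ] [0.5127522  0.24215684 0.16      ]
```

View pics/wc.png

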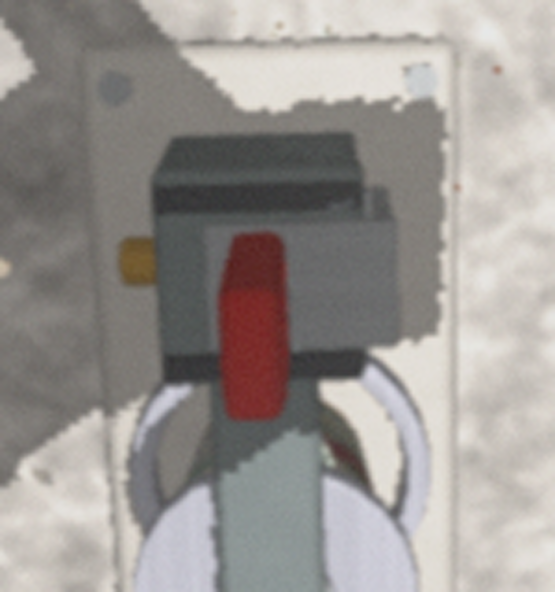

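The crop gives the tab's top face at full-resolution columns 260–278 and rows 218–253. The slide plate sticks out to the right, which is world +y, the pull direction. Now I ray-cast the centre of that face.

```bash
python3 - <<'E'
from h import *
from workcell import get_obs
W=load("wrist1")
P=plane(W,(268.8,235.4),.16);print(P)
for u in((259.7,235),(277.8,235),(268.8,218),(268.8,253)):print(plane(W,u,.16))
P[2]=.145;delta(get_obs(),P,79.5)
E
```

```text
[0.50109583 0.24058429 0.16      ]
[0.49965921 0.23429038 0.16      ]
[0.50192523 0.24692108 0.16      ]
[0.48833138 0.24302254 0.16      ]
[0.51438662 0.23804446 0.16      ]
pos [0.487  0.2553 0.2343] tool y yaw 79.9 mm [-16.5 -12.   89.3] share [-0.0329 -0.024   0.1786] spin share 0.009
```

```bash
python3 -m crank '[[[-0.033,-0.024,0,0],[0,0,0.05,0],[0,0,0.06,0],[0,0,0.05,0],[0,0,0.016,0]]]' 1 40
python3 -m crank '[[[0,0,0,0],[0,0,0,0]]]'
python3 look.py 2
```

```text
t: 2.08
position: [0.5, 0.24, 0.1425]
tool_rot: [-0.002, 0.088, 0.996, -0.001]
contact_force: [-0.4, -0.5, -0.5]
width: 0.0929
gripper_force: 0.0
t: 2.25
position: [0.5015, 0.2406, 0.1474]
tool_rot: [0.0, 0.087, 0.996, 0.0]
contact_force: [-0.1, 1.0, -0.2]
width: 0.0928
gripper_force: 0.0
pos [0.502  0.2407 0.1483] tool y yaw 79.97 mm [ -1.3  -0.4 -86.7] share [-0.0025 -0.0007 -0.1735] spin share -0.001
```

View pics/two2.png

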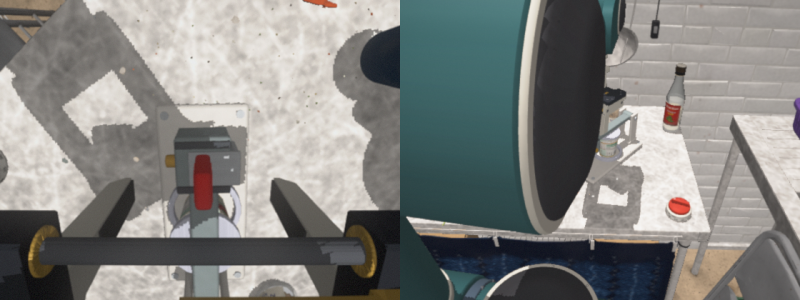

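The view shows the tab between the open fingers (tips at rows ~180, tab columns 194–212 in the reduced picture). I check where the pads would fall.

```bash
python3 - <<'E'
from h import *
from workcell import get_obs
W=load("wrist2");o=get_obs();c,s,l=red(W,(250,200,310,300));print(s,c)
p=o["position"];print("tcp px",proj(W,p),"tip",proj(W,p-[0,0,.019]))
for r in range(s[1],s[1]+s[3],8):
    x=np.where(l[r])[0];print(r,x.min(),x.max(),W["pixels"][r,(x.min()+x.max())//2])
for dx,dz in((-14,15),(14,15),(-14,-28),(14,-28)):
    y=np.radians(-10.5);print(dx,dz,proj(W,np.array([.5011,.2406,.145])+np.array([np.cos(y)*dx,np.sin(y)*dx,dz])/1e3))
E
```

```text
[ 271  218   26   75 1678] [283.76221692 255.97735399]
tcp px [286.33362875 259.47157979] tip [286.04003366 245.00236049]
218 277 289 [96 42 38]
226 274 292 [94 35 35]
234 273 294 [97 38 37]
242 272 295 [103  31  30]
250 272 295 [127  40  35]
258 272 295 [126  38  33]
266 272 296 [122  34  29]
274 273 296 [122  36  34]
282 273 296 [126  41  39]
290 275 294 [124  39  38]
-14 15 [286.38181493 240.70657647]
14 15 [285.78698303 294.42081528]
-14 -28 [285.73042033 212.68614693]
14 -28 [285.2705194  257.52580303]
```

Aligned within 1–2 mm, so I close the gripper.

```bash
python3 -m crank '[[[0,0,0.004,0],[0,0,0,0],[0,0,0,0],[0,0,0,0],[0,0,0,0]]]' 0 40
python3 -m crank '[[[0,0,0,0],[0,0,0,0],[0,0,0,0],[0,0,0,0],[0,0,0,0]]]'
```

```text
t: 2.82
position: [0.5014, 0.2403, 0.1445]
tool_rot: [0.0, 0.087, 0.996, 0.0]
contact_force: [0.3, -0.1, -0.2]
width: 0.0641
gripper_force: 0.0
t: 3.23
position: [0.5014, 0.2403, 0.1443]
tool_rot: [-0.0, 0.087, 0.996, 0.0]
contact_force: [-0.2, 0.3, -0.3]
width: 0.031
gripper_force: 0.0
```

```bash
python3 -m crank '[[[0,0,0,0],[0,0,0,0],[0,0,0,0],[0,0,0,0],[0,0,0,0]]]'
python3 -m crank '[[[0,0.006,0,0],[0,0.006,0,0],[0,0.006,0,0],[0,0.004,0,0],[0,0,0,0]]]'
```

```text
t: 3.65
position: [0.5015, 0.2407, 0.1444]
tool_rot: [0.0, 0.087, 0.996, 0.0]
contact_force: [1.7, 5.0, -1.4]
width: 0.011
gripper_force: 40.0
t: 4.07
position: [0.5031, 0.2504, 0.1443]
tool_rot: [-0.0, 0.088, 0.996, -0.001]
contact_force: [-2.4, -8.6, 3.6]
width: 0.0117
gripper_force: 40.0
```

```bash
python3 -m crank '[[[0,0.006,0,0],[0,0.002,0,0],[0,0,0,0],[0,0,0,0]]]'
```

```text
t: 4.4
position: [0.5037, 0.254, 0.1443]
tool_rot: [-0.001, 0.088, 0.996, -0.001]
contact_force: [-3.6, -8.6, 3.4]
width: 0.0112
gripper_force: 40.0
```

Latch about 13 mm out with the spring force as expected. Next I lift along the arc.

```bash
python3 -m crank '[[[-0.0034,0,-0.0166,0],[-0.005,0,-0.0162,0],[-0.0052,0,-0.0162,0],[-0.006,0,-0.0158,0],[0,0,0,0]]]'
```

```text
t: 4.82
position: [0.5141, 0.2521, 0.1774]
tool_rot: [0.0, 0.088, 0.996, -0.001]
contact_force: [-1.2, -9.7, -4.4]
width: 0.0116
gripper_force: 40.0
```

```bash
python3 -m crank '[[[-0.0066,0,-0.0156,0],[-0.0074,0,-0.0152,0],[-0.008,0,-0.015,0],[-0.0086,0,-0.0144,0],[0,0,0,0]]]'
python3 -m crank '[[[-0.0092,0,-0.0142,0],[-0.01,0,-0.0138,0],[-0.0104,0,-0.0134,0],[-0.011,0,-0.0128,0],[0,0,0,0]]]'
python3 -m crank '[[[-0.0096,0,-0.0098,0],[-0.0096,0,-0.0096,0],[-0.0096,0,-0.0092,0],[0,0,0,0],[0,0,0,0]]]'
python3 look.py 3
```

```text
t: 5.23
position: [0.5293, 0.2493, 0.2072]
tool_rot: [-0.0, 0.088, 0.996, -0.001]
contact_force: [-0.6, -9.1, -5.0]
width: 0.0111
gripper_force: 40.0
t: 5.65
position: [0.5494, 0.2458, 0.234]
tool_rot: [-0.0, 0.088, 0.996, -0.002]
contact_force: [-0.6, -9.3, -5.0]
width: 0.0112
gripper_force: 40.0
t: 6.07
position: [0.5628, 0.2433, 0.2474]
tool_rot: [-0.001, 0.088, 0.996, -0.002]
contact_force: [-2.0, -9.2, -4.6]
width: 0.0113
gripper_force: 40.0
pos [0.5626 0.2434 0.2472] tool y yaw 79.91 mm [ 58.1 -13.7  12.4] share [ 0.1162 -0.0275  0.0247] spin share -0.002
```

View pics/side3.png

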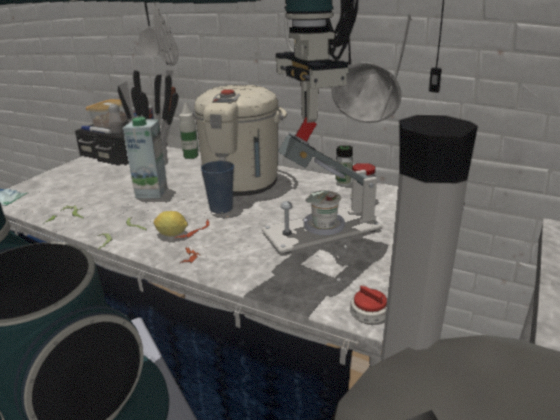

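View pics/wrist3.png

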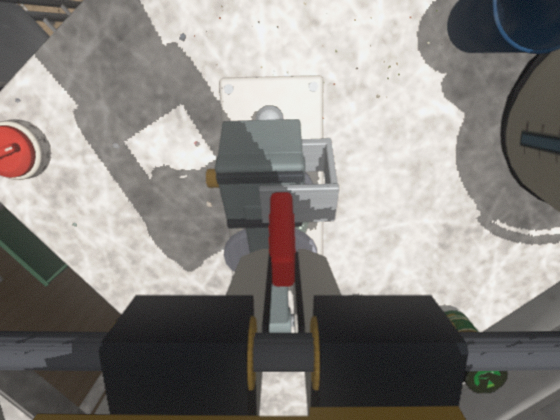

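The side view shows the arm raised about 36° with the tab in the gripper near (305,130). The pot is in its ring at (325,210) and the stud is free at (287,215), with the bystanders where they were. The wrist view shows the tab still held between the pads at (282,240). I check that it holds steady, then hand in.

```bash
python3 -m crank '[[[0,0,0,0],[0,0,0,0],[0,0,0,0],[0,0,0,0],[0,0,0,0]]]' && python3 -c "
from workcell import *
print(close_job())"
```

```text
t: 6.63
position: [0.5626, 0.2434, 0.2472]
tool_rot: [-0.001, 0.088, 0.996, -0.002]
contact_force: [-1.5, -9.2, -4.2]
width: 0.0109
gripper_force: 40.0
the job is handed in; nothing more can be done
None
```

I pulled the latch about 13 mm to the left, lifted the arm to about 36° and handed the job in at 6.6 s with the gripper still holding the tab; the last camera views show the pot in its seat and the other things undisturbed.

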